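# Take the rock out of a jig plate

### The arm

A 7-joint arm with a two-finger parallel gripper is mounted at the origin on a cart in front of the work surface, level with it; the furniture and walls round the work are solid. World frame = base frame: x ahead of the robot, y to its left, z up, the work surface at z = 0. Lengths are in mm, angles in rad, forces in N, time in s.
With the tool pointing down it reaches from about 425 to 875 mm from the base axis. Payload 8.4 kg.
Tool frame: the origin (TCP) lies at the very end of the fingers, on their centre line; the grasp point (between the pads) lies 19 mm behind it; z points along the fingers, y is the line along which they close (so a half turn about z gives the same grasp; the last joint's range is limited). The gripper opens to 87 mm and grips with 3 to 60 N. Pads are 19 mm wide; open, the fingers measure 117 mm over their backs; the gripper's body (75 mm by 190 mm) begins 51 mm behind the grasp point.
Start: joints at [1.084, 0.333, 0.04, 1.465, -0.013, 1.343, -0.059], TCP at [245.775, -601.713, 222.546] pointing down, gripper open.
Joint ranges: [-2.58, 2.58], [-0.38, 2.09], [-1.3, 1.39], [0.25, 2.4], [-1.5, 4.64], [0.08, 2.09], [-2.65, 2.65]. Speed limits (rad/s): [2.22, 2.22, 2.79, 2.79, 3.14, 3.14, 3.14].

### API

Orientations are given as a 3x3 rotation matrix whose columns are the frame's x, y, z axes.
In Python, from workcell import bot gives the robot as it stands. The module is installed in compiled form; this text tells all that it offers. Calls block until the motion is done:
- bot.move_ptp(position, orientation): joint-space move of the TCP to a pose.
- bot.move_straight(position, ori=None, v=150): straight line of the TCP; ori=None keeps the orientation; v is the mean speed in mm/s.
- bot.move_j(angles): joint-space move.
- bot.grip(opening, grip_force=None): finger opening in mm; grip_force is the grip in N (None keeps the last); returns when the fingers have stopped.
- bot.sleep(seconds).
- bot.inverse_kinematics(position, orientation): joint angles nearest the present ones, or None.
- bot.get_image(name): name is "scene" or "side" or "wrist"; returns the picture (384x512x3 uint8, blue, green, red); there is no depth.
- bot.calibration(name): a dict with "K" (3x3 intrinsics, pixels), "eye" and "rotation" of the camera in the world. Camera axes: x right, y down, z forward; pixel columns grow to the right and rows downward; lengths in mm; the calibration is good to about 2 mm. A picture is of the moment at which its call begins: read the wrist's pose just before it. calibration takes no time and is no camera call; for the wrist camera it gives the pose at the moment of the call.
A pose or a line that the arm cannot do raises bot.PlanningError and nothing moves.
- bot.close_job(): hands the job in; it is judged then, once.
Readings, each from a call of its own:
- bot.get_time_s(): time.
- bot.get_q(): joint angles.
- bot.get_joint_vel(): joint speeds.
- bot.get_joint_torque(): joint torques, N m.
- bot.get_eef_pos(): TCP position.
- bot.get_tool_rot(): TCP orientation.
- bot.get_wrist_force(): force on the tool from outside, world axes, zero at the start.
- bot.get_moment(): the same for the moment, N m.
- bot.get_grip_width(): finger opening in mm.
- bot.get_grasp_force(): force on a finger pad.
Only numpy, scipy, OpenCV 4.12 (cv2) and the standard library are available. Lean on these libraries where they do the work, as an engineer would, in place of code of your own. Each camera call takes 0.05 s, during which the arm holds its last target. There are 200 camera calls.

### The job

One corner of the jig plate rocks: press down on the plate's corners with a fingertip until you find the one that gives. Press the shim lever at that corner down flat to take up the gap, leaving the other three levers raised, then press that same corner firmly once more to check that it no longer gives, and withdraw. Nothing needs gripping or lifting; do not touch the circuit board on the plate or shift the tools and the nut lying about.

Things in the scene. Friction and masses are not known exactly. Their poses are not given: they have to be found in the camera images.
- jig: Dark steel base, 116 x 228 x 8 mm, screwed to the bench. Origin: centre of its underside, on the bench; x to its far side, y to its left, z up. Under each corner of the plate above it (38 mm along x, 44.5 mm along y from the centre) a steel shim block rides on a cam lever. Three blocks touch the plate; one, a different one each time, stands 4 mm short, so that corner rocks.
- plate: Aluminium jig plate, 104 x 120 x 8 mm (x, y, z), top 44.4 mm above the bench, on a springy rubber centre mount; level at the start. Origin 17.2 mm below the centre of its top; axes as the jig's. Pressed at the rocking corner with 3 to 5 N it tips there, a flat fingertip going down 3 to 4 mm (0.06 rad) until it meets the block; it springs back when let go. Other corners give under 0.5 mm.
- board: Small green circuit board, 65 mm along the jig's x, 30 mm along y, standing up to 13 mm above the middle of the plate between two 5 mm black rails (outer faces 21 mm from the centre line). Not to be touched. Origin: centre of its underside, on the plate.
- corner_near_left (a point): Spot to press on the bare top face of the plate at its near-left corner, as seen from the robot with the jig square to it (42 mm along x and 49 mm along y from the plate's centre; 10 mm in from the end edge, 11 mm in from the side edge).
- corner_near_right (a point): Spot to press on the bare top face of the plate at its near-right corner, as seen from the robot with the jig square to it (42 mm along x and 49 mm along y from the plate's centre; 10 mm in from the end edge, 11 mm in from the side edge).
- corner_far_left (a point): Spot to press on the bare top face of the plate at its far-left corner, as seen from the robot with the jig square to it (42 mm along x and 49 mm along y from the plate's centre; 10 mm in from the end edge, 11 mm in from the side edge).
- corner_far_right (a point): Spot to press on the bare top face of the plate at its far-right corner, as seen from the robot with the jig square to it (42 mm along x and 49 mm along y from the plate's centre; 10 mm in from the end edge, 11 mm in from the side edge).
- lever_near_left (a joint): Shim lever of the near-left corner, rad: 0 raised 40 degrees (start), 0.7 flat on its stop. Takes about 2 to 5 N at the tab and stays where it is left. Pressed flat it jacks its block up 4 mm, which just fills the gap at the rocking corner; at a firm corner it is blocked or throws the plate out of level.
- tab_near_left (a point): Top of the round tab (22 mm wide, 4 mm thick) of the near-left lever, 47 mm from its pivot. Pivot: 14 mm above the bench, 38 mm along x and 50 mm along y from the jig's centre; the lever, 58 mm long, points out along the jig's +y. Raised, this point is 46 mm above the bench and 35 mm out from the pivot; flat, 16 mm and 47 mm. A straight press down 43 mm out brings it flat.
- lever_near_right (a joint): Shim lever of the near-right corner, rad: 0 raised 40 degrees (start), 0.7 flat on its stop. Takes about 2 to 5 N at the tab and stays where it is left. Pressed flat it jacks its block up 4 mm, which just fills the gap at the rocking corner; at a firm corner it is blocked or throws the plate out of level.
- tab_near_right (a point): Top of the round tab (22 mm wide, 4 mm thick) of the near-right lever, 47 mm from its pivot. Pivot: 14 mm above the bench, 38 mm along x and 50 mm along y from the jig's centre; the lever, 58 mm long, points out along the jig's -y. Raised, this point is 46 mm above the bench and 35 mm out from the pivot; flat, 16 mm and 47 mm. A straight press down 43 mm out brings it flat.
- lever_far_left (a joint): Shim lever of the far-left corner, rad: 0 raised 40 degrees (start), 0.7 flat on its stop. Takes about 2 to 5 N at the tab and stays where it is left. Pressed flat it jacks its block up 4 mm, which just fills the gap at the rocking corner; at a firm corner it is blocked or throws the plate out of level.
- tab_far_left (a point): Top of the round tab (22 mm wide, 4 mm thick) of the far-left lever, 47 mm from its pivot. Pivot: 14 mm above the bench, 38 mm along x and 50 mm along y from the jig's centre; the lever, 58 mm long, points out along the jig's +y. Raised, this point is 46 mm above the bench and 35 mm out from the pivot; flat, 16 mm and 47 mm. A straight press down 43 mm out brings it flat.
- lever_far_right (a joint): Shim lever of the far-right corner, rad: 0 raised 40 degrees (start), 0.7 flat on its stop. Takes about 2 to 5 N at the tab and stays where it is left. Pressed flat it jacks its block up 4 mm, which just fills the gap at the rocking corner; at a firm corner it is blocked or throws the plate out of level.
- tab_far_right (a point): Top of the round tab (22 mm wide, 4 mm thick) of the far-right lever, 47 mm from its pivot. Pivot: 14 mm above the bench, 38 mm along x and 50 mm along y from the jig's centre; the lever, 58 mm long, points out along the jig's -y. Raised, this point is 46 mm above the bench and 35 mm out from the pivot; flat, 16 mm and 47 mm. A straight press down 43 mm out brings it flat.
- hex_key1: Black L-shaped hex key, 24 x 82 x 5 mm, lying loose in front of the jig; not part of the job. Origin: centre of its underside.
- nut1: Brass nut, 19 x 22 x 12 mm, loose on the bench behind the jig; not part of the job. Origin: centre of its underside.
- driver1: Screwdriver with dark handle, 21 x 135 x 21 mm, lying loose behind the jig; not part of the job. Origin: centre of its underside.

How it is judged (in metres and radians):
On the way, in this order (a step that is already met when the one before it is completed fails the run):
1. the rocking corner has been pressed down by the fingers until the plate tipped, all levers still raised (angle between plate's own z axis and vertical above 0.03 rad and contact force between the fingers and plate above 1 N and value of joint each of lever_near_left, lever_near_right, lever_far_left, lever_far_right below 0.12 rad), for 0.05 s.
2. one lever has been pressed flat, the others are raised and the plate stands level (((value of joint lever_near_left above 0.6 rad and value of joint each of lever_near_right, lever_far_left, lever_far_right below 0.12 rad) or (value of joint lever_near_right above 0.6 rad and value of joint each of lever_near_left, lever_far_left, lever_far_right below 0.12 rad) or (value of joint lever_far_left above 0.6 rad and value of joint each of lever_near_left, lever_near_right, lever_far_right below 0.12 rad) or (value of joint lever_far_right above 0.6 rad and value of joint each of lever_near_left, lever_near_right, lever_far_left below 0.12 rad)) and angle between plate's own z axis and vertical below 0.015 rad), for 0.2 s.
3. the plate has been pressed with more than 4 N at the corner whose lever is flat, and stayed level (((value of joint lever_near_left above 0.6 rad and value of joint each of lever_near_right, lever_far_left, lever_far_right below 0.12 rad and x of the grasp point in the frame of plate below -0.015 m and y of the grasp point in the frame of plate above 0.015 m) or (value of joint lever_near_right above 0.6 rad and value of joint each of lever_near_left, lever_far_left, lever_far_right below 0.12 rad and x of the grasp point in the frame of plate below -0.015 m and y of the grasp point in the frame of plate below -0.015 m) or (value of joint lever_far_left above 0.6 rad and value of joint each of lever_near_left, lever_near_right, lever_far_right below 0.12 rad and x of the grasp point in the frame of plate above 0.015 m and y of the grasp point in the frame of plate above 0.015 m) or (value of joint lever_far_right above 0.6 rad and value of joint each of lever_near_left, lever_near_right, lever_far_left below 0.12 rad and x of the grasp point in the frame of plate above 0.015 m and y of the grasp point in the frame of plate below -0.015 m)) and contact force between the fingers and plate above 4 N and angle between plate's own z axis and vertical below 0.02 rad), for 0.1 s.
At the end, for the whole second after the job is handed in: The lever of the corner that rocked is flat (over 0.6 of 0.7 rad), the other three are raised (under 0.12 rad), and the plate is at rest and level (within 0.015 rad) (all of step 2 and angular speed of plate below 0.05 rad/s); the robot touches nothing.
It fails at once if the circuit board is touched (contact force between any of the fingers, the arm and board above 0.5 N).
It fails at once if the hex key is shifted or lifted (more than 20 mm) (distance of hex_key1 from where it was at the start of the episode above 0.02 m).
It fails at once if the brass nut is shifted or lifted (more than 20 mm) (distance of nut1 from where it was at the start of the episode above 0.02 m).
It fails at once if the screwdriver is shifted or lifted (more than 20 mm) (distance of driver1 from where it was at the start of the episode above 0.02 m).
It also fails if it takes over 54 s, if anything falls off the work surface, if the arm or the gripper's body presses on something with over 40 N, if the wrist force passes 120 N, or if a joint passes its speed limit or range.

## Working session

There is one attempt and no reset: what is moved stays moved. The work goes in short steps, each a Python script; the robot and the scene stay as the last script left them, time stands still between calls to the robot, and variables do not carry over. Pictures are saved under pics/ and viewed, at most 10 in all, crops included, and the job is handed in when it is done.

```bash
mkdir -p pics; python3 - <<'E'
from workcell import bot
import cv2,numpy as np
for n in("scene","side"):
    cv2.imwrite(f"pics/{n}0.png",bot.get_image(n)); c=bot.calibration(n); print(n,c)
print(bot.get_time_s(),bot.get_tool_rot(),bot.get_wrist_force())
E
```

```text
scene {'K': array([[428.47440016,   0.        , 262.96248197],
       [  0.        , 428.47440016, 189.45384643],
       [  0.        ,   0.        ,   1.        ]]), 'eye': array([ -76.59104761, -366.92627511,  428.07126961]), 'rotation': array([[ 0.51425448, -0.34841486,  0.78367685],
       [-0.85757209, -0.22019732,  0.46484756],
       [ 0.01060374, -0.91110934, -0.41202832]])}
side {'K': array([[416.32968774,   0.        , 256.23667883],
       [  0.        , 416.32968774, 191.06360583],
       [  0.        ,   0.        ,   1.        ]]), 'eye': array([232.08513284, 733.38182017, 425.54108956]), 'rotation': array([[-0.90255313, -0.18086442,  0.39075045],
       [-0.43052288,  0.36448027, -0.82571435],
       [ 0.00692151, -0.91347807, -0.40682908]])}
0.1 [[ 9.25748371e-01  3.78139545e-01 -6.62016491e-04]
 [ 3.78140112e-01 -9.25747365e-01  1.36818270e-03]
 [-9.54960388e-05 -1.51692789e-03 -9.99998845e-01]] [ 0.50618056 -0.36866157  0.05761992]
```

View pics/scene0.png

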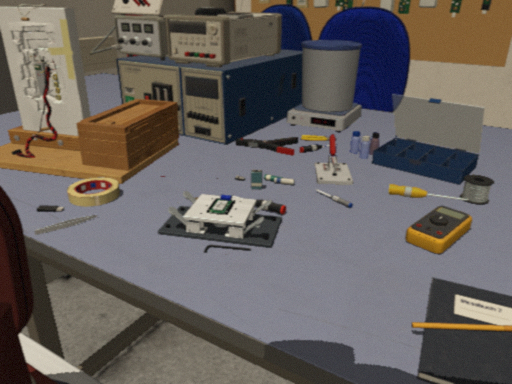

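View pics/side0.png

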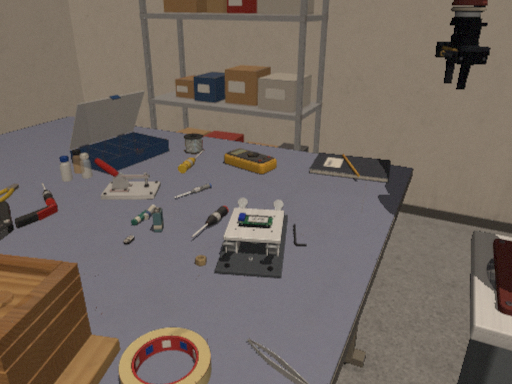

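The jig sits near (222,220) in the scene image and (255,240) in the side image. I'll go above it for a wrist view.

```bash
cat > h.py <<'E'
from workcell import bot
import cv2,numpy as np
def ray(c,p,z):
    d=c["rotation"]@np.linalg.inv(c["K"])@[p[0],p[1],1.]
    return c["eye"]+d*(z-c["eye"][2])/d[2]
def down(yaw): # tool y axis at angle yaw from world y, z down
    y=np.array([-np.sin(yaw),np.cos(yaw),0]); z=np.array([0,0,-1.]); return np.c_[np.cross(y,z),y,z]
E
python3 - <<'E'
from h import *
print(ray(bot.calibration("scene"),(222,215),30),ray(bot.calibration("side"),(255,238),30))
R=bot.get_tool_rot();c=bot.calibration("wrist")
print("cam in tool",R.T@(c["eye"]-bot.get_eef_pos()),R.T@c["rotation"],c["K"])
P=ray(bot.calibration("side"),(255,238),30)
for yaw in(0,np.pi,np.pi/2,-np.pi/2,.4,2.7):
  for z in (250,320):
    print(yaw,z,bot.inverse_kinematics([P[0]-60,P[1],z],down(yaw)))
E
```

```text
[531.32919536  87.64947914  30.        ] [521.49916657 125.64465672  30.        ]
cam in tool [  77.41617739    0.36283074 -162.52508276] [[-4.65782144e-04 -9.58136412e-01 -2.86311716e-01]
 [ 9.99999882e-01 -4.07261355e-04 -2.63943638e-04]
 [ 1.36290313e-04 -2.86311805e-01  9.58136489e-01]] [[310.9535123    0.         253.37490553]
 [  0.         310.9535123  195.29201273]
 [  0.           0.           1.        ]]
0 250 [ 0.57679218  0.01312493 -0.92547157  1.78748713  0.01075555  1.3462237
  1.21976309]
0 320 [ 0.59043489 -0.02156754 -0.91561042  1.66866315 -0.01716271  1.48608445
  1.24718547]
3.141592653589793 250 [ 0.5913938   0.01403024 -0.94019167  1.78706033  0.01162345  1.34627394
 -1.92213529]
3.141592653589793 320 [ 0.87628826 -0.0172915  -1.19135466  1.66195873 -0.01611933  1.48605024
 -1.88444676]
1.5707963267948966 250 None
1.5707963267948966 320 [-1.61885286 -0.27489346  1.06809085  1.74456013  0.24033718  1.53320006
  2.56529855]
-1.5707963267948966 250 [ 0.59498857  0.01425676 -0.94381857  1.78695636  0.01184226  1.3462867
 -0.35141826]
-1.5707963267948966 320 [ 0.6124482  -0.02113182 -0.9369028   1.66804347 -0.01708734  1.4860788
 -0.32290203]
0.4 250 [-3.99336572e-01 -3.13006534e-02  3.95496577e-02  1.82666451e+00
  1.26928362e-03  1.34620451e+00  1.61070738e+00]
0.4 320 [-0.40031457 -0.05403444  0.03955271  1.70747057  0.00214293  1.48811453
  1.60979981]
2.7 250 [ 0.57250116  0.01286323 -0.92114928  1.78761391  0.01050672  1.34620942
 -2.36333721]
2.7 320 [ 0.61326859 -0.02111584 -0.93769624  1.66802069 -0.01708437  1.4860786
 -2.33526452]
```

```bash
python3 - <<'E'
from h import *
bot.grip(0)
bot.move_ptp([495,105,270],down(0.))
print(bot.get_time_s(),bot.get_q(),bot.get_eef_pos(),bot.get_grip_width())
im=bot.get_image("wrist");cv2.imwrite("pics/w1.png",im)
cv2.imwrite("pics/w1b.png",cv2.resize(im,(800,600),interpolation=cv2.INTER_CUBIC))
E
```

```text
4.275 [ 0.54134363  0.07819708 -0.8687548   1.69970909  0.06057789  1.39185052
  1.23201072] [495.29894299 104.02250155 269.86452296] 0.11356620281454359
```

View pics/w1b.png

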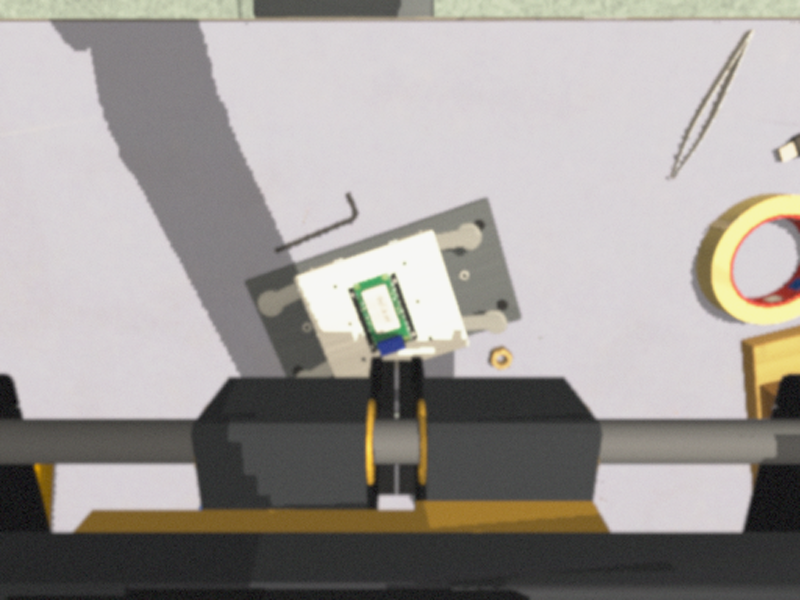

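The picture shows the jig in the centre, turned about 17°, with hex key at (320,225) and nut at (500,357); the far-right corner is hidden by the gripper. I'll move 60 mm further out and look again.

```bash
python3 - <<'E'
from h import *
bot.move_ptp([550,105,230],down(-.29))
c=bot.calibration("wrist")
im=bot.get_image("wrist")
np.savez("w2.npz",**c)
cv2.imwrite("pics/w2.png",im)
print(bot.get_time_s(),bot.get_q(),c["eye"])
cv2.imwrite("pics/w2b.png",cv2.resize(im[:290,100:487],(800,600),interpolation=cv2.INTER_CUBIC))
E
```

```text
4.8167 [ 0.47251594  0.24368611 -0.86038351  1.64232882  0.18801249  1.34287389
  0.86651993] [474.63635386 126.36403356 391.94870708]
```

View pics/w2b.png

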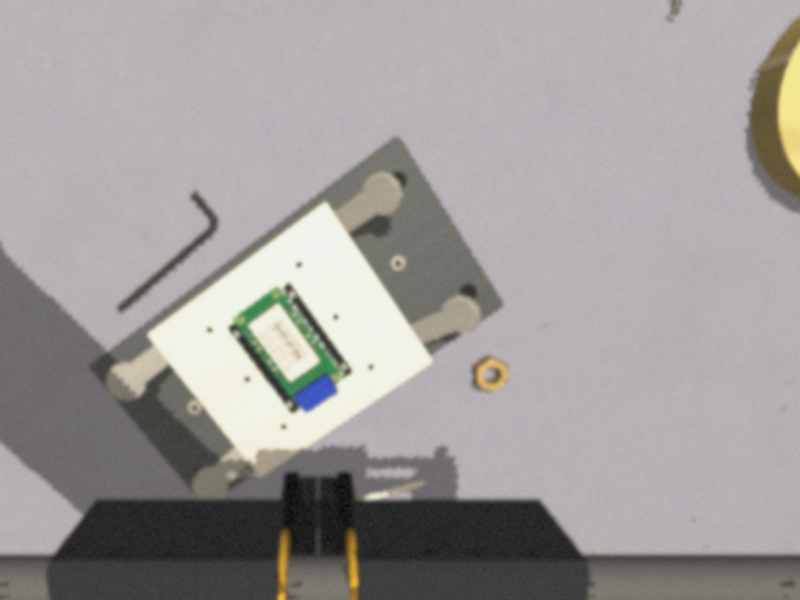

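All four levers and the plate are visible (crop px): plate top corners NL (327,203), NR (150,335), FL (433,360), FR (257,475); base corners NL (398,137), FL (502,305), NR (92,367). Next, a pose fit by least squares.

```bash
python3 - <<'E'
from h import *
from scipy.optimize import least_squares
c=np.load("w2.npz")
px=np.array([(327,203),(150,335),(433,360),(257,475),(398,137),(502,305),(92,367),(383,190),(461,311),(126,380)],float)
px=px*[387/800,290/600]+[100-.25,-.25]
M=np.array([(-52,60,44.4),(-52,-60,44.4),(52,60,44.4),(52,-60,44.4),(-58,114,8),(58,114,8),(-58,-114,8),(-38,85,46),(38,85,46),(-38,-85,46)],float)
def proj(p):
    a=p[2];W=np.c_[p[0]+np.cos(a)*M[:,0]-np.sin(a)*M[:,1],p[1]+np.sin(a)*M[:,0]+np.cos(a)*M[:,1],M[:,2]]
    C=(W-c["eye"])@c["rotation"]@c["K"].T;return C[:,:2]/C[:,2:]
r=least_squares(lambda p:(proj(p)-px).ravel(),[530,110,.3],loss="soft_l1",x_scale=[10,10,.1])
print(r.x,np.round(proj(r.x)-px,1).tolist())
np.save("jig.npy",r.x)
S=[ray(c,q*np.array([387/800,290/600])+[100,0],0) for q in [(490,374),(395,490)]];print(S)
a=r.x[2];Rm=np.array([[np.cos(a),-np.sin(a)],[np.sin(a),np.cos(a)]])
for n,sx,sy in[("NL",-1,1),("NR",-1,-1),("FL",1,1),("FR",1,-1)]:
  for k,l in[("corner",(42,49)),("tab",(38,93))]:
    P=r.x[:2]+Rm@[sx*l[0],sy*l[1]]
    print(n,k,P.round(1),np.hypot(*P).round(),[None if (q:=bot.inverse_kinematics([*P,18.],down(a+d))) is None else q.round(2).tolist() for d in(0,-np.pi/2)])
E
```

```text
[5.36591967e+02 9.26939113e+01 3.28952640e-01] [[-0.5, -1.5], [-1.7, -0.6], [0.8, 0.5], [1.8, 1.4], [0.3, -2.0], [1.9, -0.3], [-2.3, -0.4], [-0.6, 1.7], [-0.3, 1.7], [0.5, 0.2]]
[array([596.55178672, 202.90376529,   0.        ]), array([655.8162445 , 125.94721532,   0.        ])]
NL corner [481.  125.5] 497.0 [[0.45, 0.38, -0.9, 2.01, 0.37, 0.92, 1.25], [0.3, 0.33, -0.72, 2.01, 0.27, 0.9, -0.24]]
NL tab [470.6 168.4] 500.0 [[0.37, 0.39, -0.92, 2.0, 0.39, 0.93, 1.15], [0.22, 0.34, -0.74, 2.01, 0.29, 0.9, -0.34]]
NR corner [512.7  32.8] 514.0 [[0.58, 0.4, -0.84, 1.97, 0.37, 0.93, 1.45], [0.43, 0.35, -0.66, 1.98, 0.27, 0.9, -0.04]]
NR tab [530.7  -7.6] 531.0 [[0.63, 0.42, -0.81, 1.93, 0.38, 0.94, 1.53], [0.48, 0.37, -0.63, 1.94, 0.27, 0.92, 0.04]]
FL corner [560.5 152.6] 581.0 [[0.34, 0.54, -0.85, 1.81, 0.47, 1.01, 1.2], [0.2, 0.47, -0.66, 1.82, 0.34, 0.97, -0.28]]
FL tab [542.5 193. ] 576.0 [[0.28, 0.53, -0.86, 1.82, 0.47, 1.01, 1.12], [0.14, 0.47, -0.68, 1.83, 0.35, 0.97, -0.36]]
FR corner [592.2  59.9] 595.0 [[0.46, 0.55, -0.81, 1.78, 0.46, 1.02, 1.38], [0.32, 0.49, -0.62, 1.78, 0.33, 0.98, -0.1]]
FR tab [602.6  17. ] 603.0 [[0.52, 0.56, -0.79, 1.76, 0.45, 1.02, 1.46], [0.38, 0.5, -0.6, 1.76, 0.33, 0.98, -0.02]]
```

```bash
cat >> h.py <<'E'
J=np.load("jig.npy");A=J[2];RJ=np.array([[np.cos(A),-np.sin(A)],[np.sin(A),np.cos(A)]])
S={"NL":(-1,1),"NR":(-1,-1),"FL":(1,1),"FR":(1,-1)}
ORI=down(A-np.pi/2)
def spot(n,x,y,z): return [*(J[:2]+RJ@[S[n][0]*x,S[n][1]*y]),z]
def press(n,x,y,z0,zmin,fmax,step=.5):
    bot.move_ptp(spot(n,x,y,75),ORI); bot.move_straight(spot(n,x,y,z0))
    bot.sleep(.15); f0=bot.get_wrist_force()[2]; log=[]; z=z0
    while z>zmin:
        z-=step; bot.move_straight(spot(n,x,y,z),v=20); bot.sleep(.05)
        f=bot.get_wrist_force()[2]-f0; log.append((round(bot.get_eef_pos()[2],1),round(f,1)))
        if f>fmax: break
    bot.sleep(.15); print(n,bot.get_time_s(),[l for l in log if l[1]>.4][:25] or log[-1],(bot.get_wrist_force()-[0,0,f0]).round(1))
    return log
def up(n,x,y): bot.move_straight(spot(n,x,y,75))
E
python3 - <<'E'
from h import *
for n in["NL","NR"]:
    press(n,42,49,47.5,38,6.5); up(n,42,49)
E
```

```text
NL 8.525 [(np.float64(45.5), np.float64(0.9)), (np.float64(44.7), np.float64(4.8)), (np.float64(44.5), np.float64(9.3))] [-3.8 -1.4  9.6]
NR 12.0917 [(np.float64(44.7), np.float64(4.8)), (np.float64(44.5), np.float64(9.0))] [-3.7 -0.7  8.3]
```

Near corners are both firm (stiff at 44.5 mm). Now the far ones.

```bash
python3 - <<'E'
from h import *
for n in["FL","FR"]:
    press(n,42,49,47,38,6.5); up(n,42,49)
E
```

```text
FL 17.5667 [(np.float64(46.8), np.float64(0.6)), (np.float64(46.0), np.float64(0.5)), (np.float64(45.0), np.float64(1.1)), (np.float64(44.5), np.float64(0.7)), (np.float64(44.1), np.float64(1.5)), (np.float64(43.6), np.float64(2.2)), (np.float64(43.1), np.float64(2.1)), (np.float64(42.6), np.float64(3.0)), (np.float64(42.1), np.float64(2.7)), (np.float64(41.6), np.float64(4.3)), (np.float64(41.1), np.float64(4.9)), (np.float64(40.9), np.float64(7.4))] [2.  3.7 8.1]
FR 20.8583 [(np.float64(44.8), np.float64(4.0)), (np.float64(44.6), np.float64(8.4))] [-3.6  0.2  7.8]
```

Far-left rocks (4 mm soft travel). Press its lever.

```bash
python3 - <<'E'
from h import *
l=press("FL",38,93,52,14,14,step=1.5); print(l[-6:]); 
up("FL",38,93)
l=press("FL",42,49,47.5,40,8); up("FL",42,49)
bot.move_straight(spot("FL",42,49,140))
bot.move_ptp([550,105,250],down(-.29)); bot.sleep(.2)
print(bot.get_time_s())
im=bot.get_image("wrist");cv2.imwrite("pics/w3b.png",cv2.resize(im[:290,100:487],(800,600),interpolation=cv2.INTER_CUBIC))
E
```

```text
FL 29.9417 [(np.float64(47.7), np.float64(1.7)), (np.float64(46.1), np.float64(3.9)), (np.float64(44.4), np.float64(2.7)), (np.float64(42.8), np.float64(1.8)), (np.float64(41.4), np.float64(1.0)), (np.float64(39.9), np.float64(1.8)), (np.float64(38.4), np.float64(1.6)), (np.float64(36.8), np.float64(1.2)), (np.float64(26.4), np.float64(0.5)), (np.float64(16.4), np.float64(5.4)), (np.float64(16.2), np.float64(19.4))] [-6.9 -3.5 18.3]
[(np.float64(21.9), np.float64(-0.9)), (np.float64(20.4), np.float64(0.4)), (np.float64(18.9), np.float64(-0.5)), (np.float64(17.4), np.float64(-0.9)), (np.float64(16.4), np.float64(5.4)), (np.float64(16.2), np.float64(19.4))]
FL 33.525 [(np.float64(47.1), np.float64(1.1)), (np.float64(46.5), np.float64(0.9)), (np.float64(46.0), np.float64(1.3)), (np.float64(45.5), np.float64(1.1)), (np.float64(45.0), np.float64(0.8)), (np.float64(44.7), np.float64(5.0)), (np.float64(44.5), np.float64(8.8))] [-2.8 -0.7  8.2]
35.6667
```

View pics/w3b.png

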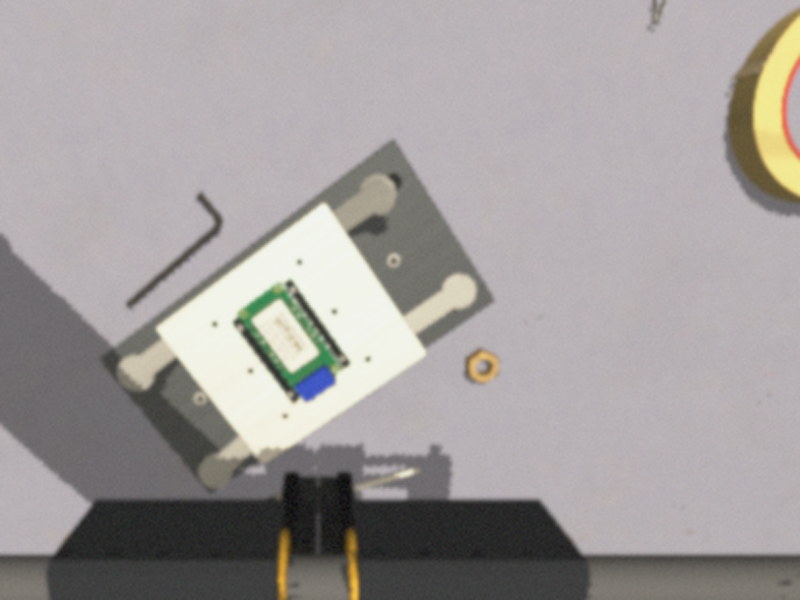

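The far-left lever lies flat at (460,290) and the other three are still raised. The check press held at about 8 N with no give, and the robot is clear of the jig.

```bash
python3 -c "
from workcell import bot
print(bot.close_job())"
```

```text
the job is handed in; nothing more can be done
None
```

The far-left corner was the one that rocked; I pressed its shim lever flat, the re-press at about 8 N showed no give, the other three levers stayed raised, and I withdrew and handed the job in at about 36 s (no verdict was returned).

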